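Close the cutlery dispenser and hold its spring feed arm open

ROBOT

A 6-joint arm with a two-finger parallel gripper is mounted at the origin on the work surface. World frame = base frame: x ahead of the robot, y to its left, z up, the work surface at z = 0. Lengths are in m, angles in rad, forces in N, time in s.
With the tool pointing down it reaches from about 0.25 to 0.775 m from the base axis. Payload 4 kg.
Tool frame: the origin (TCP) lies on the centre line of the jaws, within the pads' length; the fingertips stand 14 mm ahead of it and the grasp point (between the pads) lies 5 mm behind it (robot.tcp_to_tips is the distance from the TCP to the fingertips, in m); z points along the fingers, y is the line along which they close (so a half turn about z gives the same grasp; the last joint's range is limited). The gripper opens to 94 mm and grips with 3 to 60 N. Pads are 16 mm wide; open, the fingers measure 119 mm over their backs; the gripper's body (75 mm by 177 mm) begins 78 mm behind the grasp point.
Start: joints at [-1.357, 0.087, 1.371, -0, 1.684, -0.103], TCP at [0.171, -0.523, 0.22] pointing down, gripper open.
Joint ranges: [-3.1, 3.1], [-0.76, 2.03], [0.27, 2.55], [-1.08, 4.22], [0.17, 2.65], [-2.57, 2.57]. Speed limits (rad/s): [2.79, 2.79, 3.14, 3.14, 3.14, 3.14].

INTERFACE

Orientations are given as [roll, pitch, yaw] about the fixed x, y, z axes, in that order (R = Rz(yaw) Ry(pitch) Rx(roll)).
In Python, from bench import robot gives the robot as it stands.
- The arm moves only by the tool carry_out, never from a script. Its argument "increments" is a list of rows, each a list of 3 entries, a list of its own where there are three numbers: the closure in counts, from 0 (fully open) to 255 (shut), then the shift along the tool's x, y, z in mm, then the turn about the tool's z in degrees. In form: [[fingers, [dx, dy, dz], twist], ...]. A call has 1 to 8 rows; each row shifts and turns the commanded pose from where the row before left it, along the tool's axes as they then stand; what a row does not reach is not made up. A row lasts 1/10 s, in which the tool goes at most 50 mm and 8.59 degrees, less where a joint would pass 70% of its speed; a pose out of reach is approached as far as the arm can. A call with a gripper value outside its range is refused whole. The fingers move at their own pace and stop on an object; the grip force is fixed at half the most. Time passes only in rows, so rows that do not move let the fingers close. It gives the time, the measured TCP pose, the force, the opening and the grip force at its end, in the units of the state.
- robot.get_obs(): the state, without advancing time (a new reading comes with each control period).
- robot.snapshot(name): name is "scene" or "top"; returns the picture (420x560x3 uint8, blue, green, red); there is no depth.
- robot.get_calibration(name): a dict with "vfov" (degrees; the focal length in pixels is half the picture's height over the tangent of half this angle, whatever the lens; pixels are square), "cx", "cy" (the principal point, pixels), "k1" (the pictures are not rectified: a ray, as slopes to the right and down, at radius r is drawn at 1 + k1 r^2 times it, then the intrinsics apply), "T" (4x4, takes a point from camera to world coordinates). Camera axes: x right, y down, z forward; pixel columns grow to the right and rows downward; lengths in m; the calibration is good to about 2 mm. A picture is of the moment at which its call begins. get_calibration takes no time and is no camera call.
- robot.close_job(): hands the job in; it is judged then, once.
The state is a dict: "time": time; "joint_positions": joint angles; "qvel": joint speeds; "joint_torque": joint torques, N m; "tool_pos": TCP position; "ee_rot": TCP orientation; "wrist_force": force on the tool from outside, world axes, zero at the start; "wrist_torque": the same for the moment, N m; "width": finger opening in m; "finger_force": force on a finger pad.
Only numpy, scipy, OpenCV 4.12 (cv2) and the standard library are available. Lean on these libraries where they do the work, as an engineer would, in place of code of your own. Each camera call takes 0.05 s, during which the arm holds its last target. There are 200 camera calls.

TASK

The cutlery dispenser on the counter has just been filled with forks: put its rectangular lid on the hopper, fully seated, and let go of it. Only then take the upright black grip of the dispenser's spring arm, pull the arm forward round its pivot all the way to its stop, and finish there, still holding it wound against the spring with the fingers, because it springs back if released. Leave the lid seated and the other things on the counter where they are.

Things in the scene. Friction and masses are not known exactly. Their poses are not given: they have to be found in the camera images.
- dispenser: Steel fork dispenser fixed to the counter. Origin on the counter under its hopper's centre; x to its back (its front, -x, with a low trough, faces the robot roughly), y to the left of someone facing its front, z up. Hopper: open box centred on the origin, 120 mm along x, 180 along y, walls 5, rim 126 mm above the counter, forks up to 105 mm. Spring arm at its front right corner.
- hopper_seat (a point): Where the lid's origin lies when the lid is fully seated: on the hopper's centre, 116 mm above the counter (10 mm below the rim); axes as the dispenser's.
- hopper_lid: Loose steel lid: plate 128 x 188 x 6 mm, under it a plug 102 x 162 mm, 10 deep, for the hopper mouth (110 x 170: 4 mm to spare each side); on top in the middle a black bar grip 14 mm wide (x), 50 long (y), 32 tall. 0.18 to 0.35 kg. Origin: centre of the plug's underside; x short side, y long side, z up. Lies flat, grip up; seats either way round, long side along the hopper's y.
- feed_arm (a joint): Angle of the spring arm about its upright pivot (rad): 0 at rest, the arm pointing along the dispenser's -y; grows as the grip is pulled forward, towards the dispenser's front -x (clockwise seen from above); 1.0 at its stop. The spring returns it to 0: force at the grip 2.5 N at rest, 7.5 N at the stop.
- lever_grip: The arm's black upright round grip, 20 mm diameter, standing 57 to 165 mm above the counter at the arm's end, 100 mm from the pivot axis. Origin on its axis, 140 mm above the counter. It goes round with the arm and turns freely on its own axis like a sleeve. A steel bar (16 mm wide, 49 to 57 mm above the counter) joins it to the pivot.
- lever_pivot (a point): Point on the arm's vertical pivot axis, 140 mm above the counter; in the dispenser's frame at x -80, y -125 mm; axes as the dispenser's.
- round_lid: Bystander: round steel lid, 170 mm diameter, round black knob, 41 mm tall, lying flat; belongs to another pot. Origin: centre of its underside.
- sauce_bottle: Bystander: bottle 60 mm diameter, 170 mm tall, upright. Origin: centre of its underside.
- jar: Bystander: jar 68 mm diameter, 90 mm tall. Origin: centre of its underside.
- cup: Bystander: white cup 84 mm diameter, 100 mm tall. Origin: centre of its underside.
- spoon: Bystander: steel spoon 200 mm long lying on the counter. Origin: near its middle, on the counter.
- shaker: Bystander: small steel shaker 38 mm diameter, 75 mm tall. Origin: centre of its underside.
- fork_bundle: Bystander: banded bundle of black forks, 34 x 150 x 18 mm, lying in front of the dispenser. Origin: centre of its underside.
Things that resemble listed ones, but are neither listed nor needed, are in the scene too. What is shaped like the hopper_lid but yellow is not meant.

How it is judged:
On the way:
1. the lid is seated on the hopper and let go, the arm still near rest (horizontal distance between hopper_lid and hopper_seat below 0.009 m and z of hopper_lid in the frame of hopper_seat between -0.004 and 0.004 m and angle between hopper_lid's own z axis and vertical below 0.05 rad and contact force between hopper_lid and the fingers below 0.2 N and value of joint feed_arm below 0.3 rad), for 0.2 s.
At the end, for the whole second after the job is handed in: The lid is seated in the hopper mouth (within 9 mm of the centre, 4 mm in height, 0.05 rad of level) and untouched; the feed arm is at its stop (above 0.93 of 1.0 rad), steady, held there by the fingers on its grip with more than 3 N through the last second (horizontal distance between hopper_lid and hopper_seat below 0.009 m and z of hopper_lid in the frame of hopper_seat between -0.004 and 0.004 m and angle between hopper_lid's own z axis and vertical below 0.05 rad and contact force between hopper_lid and the arm below 0.5 N and contact force between hopper_lid and the fingers below 0.5 N and value of joint feed_arm above 0.93 rad and contact force between the fingers and lever_grip above 3 N and velocity of joint feed_arm between -0.1 and 0.1 rad/s); the arm keeps its last pose, push and grip.
It fails at once if the feed arm is pulled while the lid is not on the hopper (value of joint feed_arm above 0.35 rad and not (horizontal distance between hopper_lid and hopper_seat below 0.02 m and z of hopper_lid in the frame of hopper_seat below 0.015 m)).
It fails at once if a bystander is pushed aside by more than 4 cm (distance of any of round_lid, sauce_bottle, jar, cup, spoon, shaker, fork_bundle from where it was at the start of the episode above 0.04 m).
It also fails if it takes over 61 s, if anything falls off the work surface, if the arm or the gripper's body presses on something with over 40 N, if the wrist force passes 120 N, or if a joint passes its speed limit or range.

## Working session

There is one attempt and no reset: what is moved stays moved. The work goes in short steps, Python scripts to look and compute and a tool call to move; the robot and the scene stay as the last step left them, time stands still between calls to the robot, and variables do not carry over. Pictures are saved under pics/ and viewed, at most 10 in all, crops included, and the job is handed in when it is done.

Besides the shell and the picture viewer there is one more tool, called after ">>>" as name([rows], argument=value, ...), one row to a line, values as JSON. carry_out: Moves the arm, as the interface text tells. Its arguments: {"type":"object","properties":{"increments":{"type":"array","items":{"type":"array"}}},"required":["increments"]}

```bash
ls; mkdir -p pics
cat > h.py <<'E'
import numpy as np, cv2
from bench import robot
def cal(n):
    c=robot.get_calibration(n); f=210/np.tan(np.radians(c["vfov"])/2)
    return f,c["cx"],c["cy"],c["k1"],np.array(c["T"])
def ray(n,u,v):
    f,cx,cy,k1,T=cal(n); d=np.array([(u-cx)/f,(v-cy)/f]); s=d.copy()
    for _ in range(20): s=d/(1+k1*(s@s))
    return T[:3,3],T[:3,:3]@np.array([s[0],s[1],1])
def onz(n,u,v,z):
    o,d=ray(n,u,v); return o+d*(z-o[2])/d[2]
def proj(n,p):
    f,cx,cy,k1,T=cal(n); q=T[:3,:3].T@(np.array(p)-T[:3,3]); s=q[:2]/q[2]
    s=s*(1+k1*(s@s)); return np.array([cx+f*s[0],cy+f*s[1]])
E
python3 - <<'E'
from h import *
for n in("scene","top"):
    im=robot.snapshot(n); cv2.imwrite(f"pics/{n}0.png",im); c=robot.get_calibration(n); print(n,c["vfov"],c["k1"],np.round(c["T"],3).tolist())
    cv2.imwrite(f"pics/{n}0b.png",cv2.resize(im,(800,600),interpolation=cv2.INTER_CUBIC))
print(robot.get_obs())
E
```

```text
pics
scene 48.301310436842016 -0.07639457125650778 [[-0.019, 0.71, -0.704, 1.3], [1.0, 0.022, -0.004, 0.043], [0.013, -0.704, -0.71, 0.943], [0.0, 0.0, 0.0, 1.0]]
top 51.8658190406259 -0.10326994166018977 [[-0.025, -0.984, 0.178, 0.24], [-1.0, 0.024, -0.011, 0.031], [0.007, -0.178, -0.984, 1.35], [0.0, 0.0, 0.0, 1.0]]
{'time': 0.1, 'joint_positions': array([-1.35708882e+00,  8.78872655e-02,  1.37207673e+00, -2.51753623e-05,
        1.68359885e+00, -1.03089887e-01]), 'qvel': array([ 0.00113281, -0.00255037, -0.00176609, -0.00024099,  0.00143898,
        0.00285461]), 'joint_torque': array([ 2.80730739e-03, -3.41251123e+01, -3.03299510e+01,  7.21029122e-02,
        3.04682530e-02, -9.46990326e-05]), 'tool_pos': array([ 0.17123357, -0.52218172,  0.21843121]), 'ee_rot': array([-3.13963034e+00, -1.77859404e-04,  3.16794406e-01]), 'wrist_force': array([-0.3853489 ,  0.56543497,  1.66549585]), 'wrist_torque': array([ 0.02466528, -0.03448313, -0.01025797]), 'finger_force': 0.0, 'width': 0.0938518787924297}
```

View pics/scene0b.png

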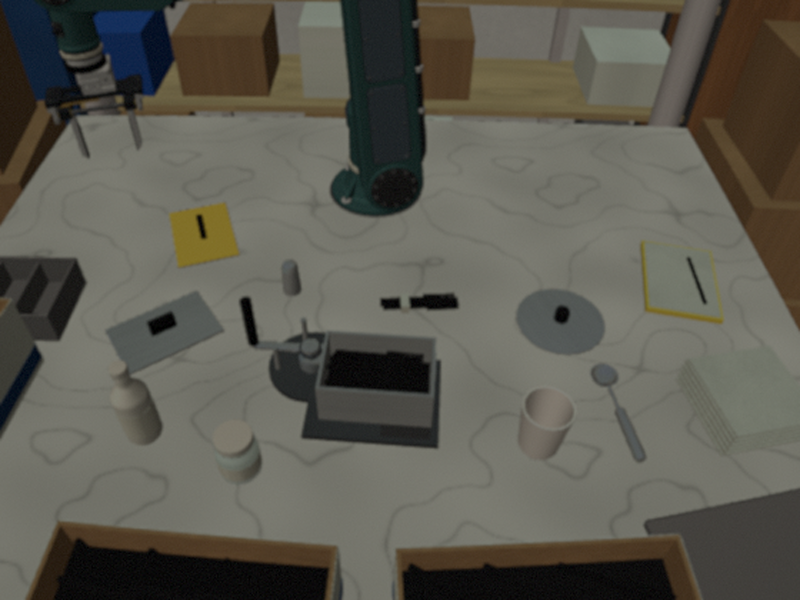

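View pics/top0b.png

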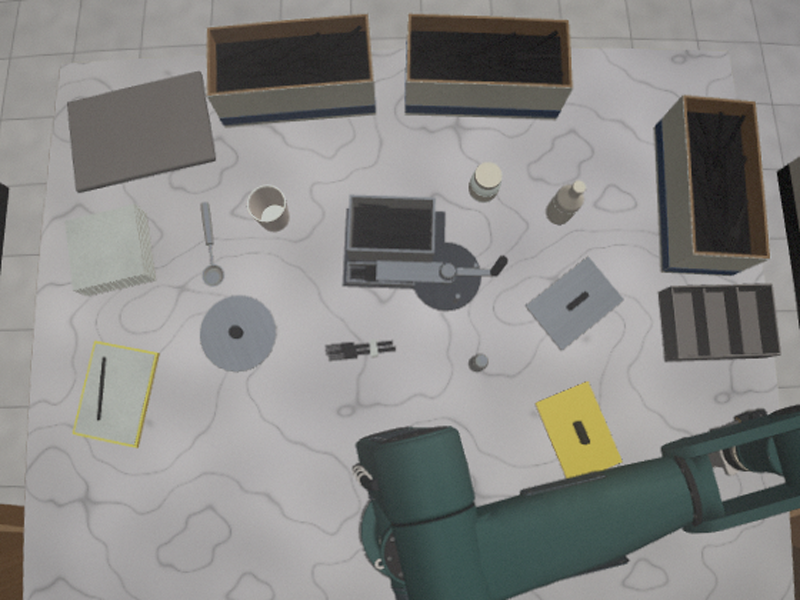

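The scene view shows the grey lid at about (165,330), the hopper at (378,370) and the lever grip at (248,320). In the top view the lid is at (575,303), the hopper mouth at (392,222) and the lever grip at (498,266), all on the 800 px scale. I'll crop the top view for corners.

Run:
```python
from h import *
im=cv2.imread("pics/top0.png")[125:255,230:445]
cv2.imwrite("pics/c1.png",cv2.convertScaleAbs(cv2.resize(im,None,fx=3.7,fy=3.7,interpolation=cv2.INTER_CUBIC),alpha=1.4))
im=cv2.imread("pics/scene0.png")[190:320,70:320]
cv2.imwrite("pics/c2.png",cv2.convertScaleAbs(cv2.resize(im,None,fx=3.2,fy=3.2,interpolation=cv2.INTER_CUBIC),alpha=1.7))
```

```text
(no output)
```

View pics/c1.png

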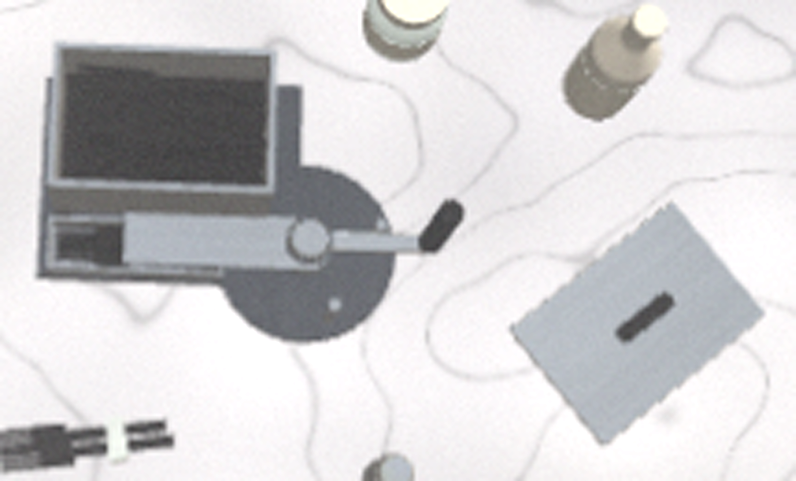

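View pics/c2.png

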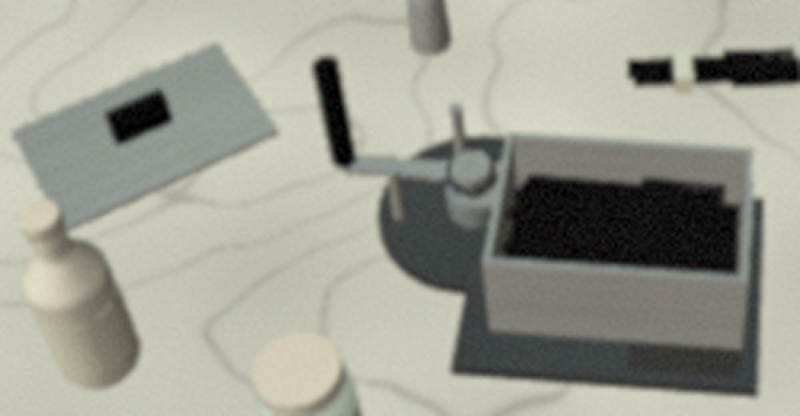

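c1 shows the rim corners at (56,43), (275,50), (273,192) and (50,188), the lid corners at (672,204), (764,314), (604,445) and (513,330), and the lever grip's top near (453,210). In c2 the rim corners are (515,135), (751,150), (742,272) and (487,262), with the grip's top at (325,63).

Run:
```python
from h import *
t=lambda u,v,z:onz("top",230+u/3.7,125+v/3.7,z)
s=lambda u,v,z:onz("scene",70+u/3.2,190+v/3.2,z)
np.set_printoptions(precision=4,suppress=True)
def rect(P,name):
    r=cv2.minAreaRect(np.array([p[:2]*1000 for p in P],np.float32)); P=np.array(P)
    print(name,P.mean(0),r[1],r[2],"edges",[ (np.linalg.norm(P[i]-P[i-1]).round(4),np.degrees(np.arctan2(*(P[i]-P[i-1])[1::-1])).round(1)) for i in range(4)])
rect([t(u,v,.126) for u,v in[(56,43),(275,50),(273,192),(50,188)]],"rim top")
rect([s(u,v,.126) for u,v in[(515,135),(751,150),(742,272),(487,262)]],"rim scene")
rect([t(u,v,.016) for u,v in[(672,204),(764,314),(604,445),(513,330)]],"lid top")
rect([s(u,v,.016) for u,v in[(218,43),(276,130),(60,232),(14,131)]],"lid scene")
print("grip top",t(453,210,.165),s(325,63,.165),"bottom",s(345,160,.057),t(430,244,.057),"lidgrip",t(647,315,.048))
o=robot.get_obs();print(o["tool_pos"],o["ee_rot"])
```

```text
rim top [0.6312 0.0234 0.126 ] (176.75482177734375, 121.09487915039062) 87.19461822509766 edges [(np.float64(0.1211), np.float64(-2.8)), (np.float64(0.1768), np.float64(-93.2)), (np.float64(0.1185), np.float64(177.1)), (np.float64(0.1765), np.float64(87.6))]
rim scene [0.6336 0.0267 0.126 ] (175.77137756347656, 115.89761352539062) 86.89198303222656 edges [(np.float64(0.116), np.float64(175.1)), (np.float64(0.1722), np.float64(86.9)), (np.float64(0.11), np.float64(-4.9)), (np.float64(0.1724), np.float64(-91.1))]
lid top [ 0.4753 -0.3809  0.016 ] (123.49559783935547, 184.814453125) 36.223960876464844 edges [(np.float64(0.1829), np.float64(-53.8)), (np.float64(0.1234), np.float64(-143.6)), (np.float64(0.1848), np.float64(126.2)), (np.float64(0.1235), np.float64(35.5))]
lid scene [ 0.4808 -0.3775  0.016 ] (125.54463958740234, 190.06736755371094) 36.167442321777344 edges [(np.float64(0.1852), np.float64(126.2)), (np.float64(0.1232), np.float64(35.2)), (np.float64(0.188), np.float64(-53.1)), (np.float64(0.1256), np.float64(-146.1))]
grip top [ 0.54   -0.1966  0.165 ] [ 0.5417 -0.1938  0.165 ] bottom [ 0.5416 -0.1933  0.057 ] [ 0.5385 -0.1964  0.057 ] lidgrip [ 0.4757 -0.3781  0.048 ]
[ 0.1712 -0.5222  0.2184] [-3.1396 -0.0002  0.3168]
```

```bash
cat >> h.py <<'E'
def go(x,y,z,psi):
    o=robot.get_obs(); p=o["tool_pos"]; a=o["ee_rot"][2]; d=np.array([x,y,z])-p
    c,s=np.cos(a),np.sin(a)
    tw=-(psi-np.degrees(a)+180)%360-180 if 0 else -((psi-np.degrees(a)+180)%360-180)
    print("t",o["time"].__round__(2),"pos",p.round(4),"rpy",np.degrees(o["ee_rot"]).round(1),"F",o["wrist_force"].round(1),"w",round(o["width"],4),"ff",round(o["finger_force"],1))
    print("tool-shift mm",np.round(1000*np.array([c*d[0]+s*d[1],s*d[0]-c*d[1],-d[2]]),1),"twist",round(tw,1))
E
python3 - <<'E'
from h import *
print(onz("scene",70+95/3.2,190+355/3.2,0),onz("top",230+595/3.7,125+103/3.7,0),onz("top",230+650/3.7,125+20/3.7,.17))
go(.477,-.379,.12,126.2)
E
```

```text
[ 0.6901067  -0.36556817  0.        ] [ 0.67737101 -0.3618986   0.        ] [ 0.69029857 -0.36218565  0.17      ]
t 0.1 pos [ 0.1712 -0.5222  0.2184] rpy [-179.9   -0.    18.2] F [-0.4  0.6  1.7] w 0.0939 ff 0.0
tool-shift mm [335.2 -40.8  98.4] twist -108.0
```

>>> carry_out([
  [0,[40,-5,0],0],
  [0,[45,-6,5],0],
  [0,[45,-6,10],0],
  [0,[45,-6,10],0],
  [0,[45,-6,10],0],
  [0,[45,-6,10],0],
  [0,[45,-6,10],0],
  [0,[25,0,0],-6],
])

```text
time: 0.9
tool_pos: [0.4787, -0.3761, 0.1616]
ee_rot: [-3.137, 0.001, 0.427]
wrist_force: [-0.4, -0.4, 0.1]
width: 0.0938
finger_force: 0.0
```

>>> carry_out([
  [0,[0,0,0],-8],
  [0,[0,0,0],-8],
  [0,[0,0,0],-8],
  [0,[0,0,0],-8],
  [0,[0,0,0],-8],
  [0,[0,0,0],-8],
  [0,[0,0,0],-8],
  [0,[0,0,0],-8],
])

```text
time: 1.7
tool_pos: [0.4766, -0.3791, 0.1637]
ee_rot: [-3.141, -0.001, 1.544]
wrist_force: [0.7, 0.5, 0.5]
width: 0.0942
finger_force: 0.0
```

>>> carry_out([
  [0,[0,0,0],-8],
  [0,[0,0,0],-8],
  [0,[0,0,0],-8],
  [0,[0,0,0],-8],
  [0,[0,0,0],-6],
  [0,[0,0,0],0],
  [0,[0,0,0],0],
])

```text
time: 2.4
tool_pos: [0.4767, -0.3792, 0.164]
ee_rot: [-3.141, -0.001, 2.2]
wrist_force: [0.2, 0.6, -0.1]
width: 0.0943
finger_force: 0.0
```

Run:
```python
from h import *
go(.477,-.379,.036,126.2)
a=robot.snapshot("top")[150:300,320:470];b=robot.snapshot("scene")[150:300,30:180]
cv2.imwrite("pics/c3.png",cv2.convertScaleAbs(cv2.resize(np.hstack([a,b]),None,fx=2.6,fy=2.6,interpolation=cv2.INTER_CUBIC),alpha=1.5))
```

```text
t 2.4 pos [ 0.4767 -0.3792  0.164 ] rpy [-1.80e+02 -1.00e-01  1.26e+02] F [ 0.2  0.6 -0.1] w 0.0943 ff 0.0
tool-shift mm [ -0.    0.3 128. ] twist -0.2
```

View pics/c3.png

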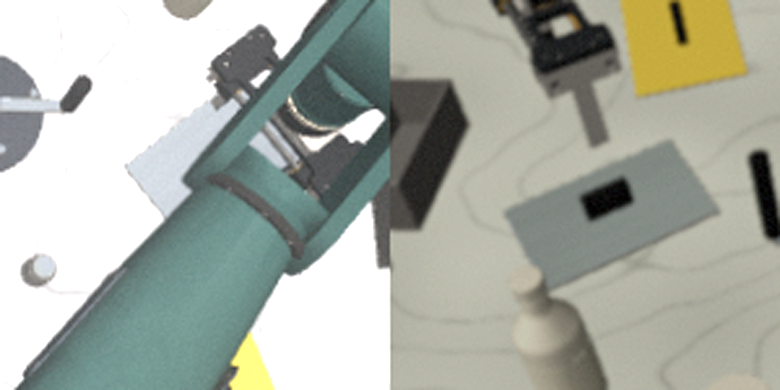

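The gripper is above the lid with its jaws across the grip; the lid's bar is at (607,200) in the right half. I'll descend and grasp.

>>> carry_out([
  [0,[0,0,40],0],
  [0,[0,0,40],0],
  [0,[0,0,28],0],
  [0,[0,0,19],0],
  [0,[0,0,0],0],
  [160,[0,0,0],0],
  [255,[0,0,0],0],
  [255,[0,0,0],0],
])

```text
time: 3.3
tool_pos: [0.4779, -0.3803, 0.0396]
ee_rot: [3.141, 0.004, 2.202]
wrist_force: [0.6, 0.3, -0.4]
width: 0.0731
finger_force: 0.0
```

>>> carry_out([
  [255,[0,0,0],0],
  [255,[0,0,0],0],
  [255,[0,0,0],0],
  [255,[0,0,0],0],
])

```text
time: 3.7
tool_pos: [0.4769, -0.3794, 0.0376]
ee_rot: [3.142, 0.0, 2.202]
wrist_force: [-0.4, 0.4, 0.7]
width: 0.0413
finger_force: 0.0
```

>>> carry_out([
  [255,[0,0,0],0],
  [255,[0,0,0],0],
  [255,[0,0,0],0],
  [255,[0,0,0],0],
  [255,[0,0,0],0],
  [255,[0,0,0],0],
])

```text
time: 4.3
tool_pos: [0.4767, -0.3794, 0.0374]
ee_rot: [-3.141, -0.0, 2.202]
wrist_force: [0.4, -1.1, -0.5]
width: 0.0139
finger_force: 30.0
```

>>> carry_out([
  [255,[0,0,-10],0],
  [255,[0,0,-25],0],
  [255,[0,0,-40],0],
  [255,[0,0,-45],0],
  [255,[0,0,-45],0],
  [255,[0,0,-35],0],
  [255,[0,0,-13],0],
  [255,[0,0,0],0],
])

```text
time: 5.1
tool_pos: [0.4776, -0.3798, 0.253]
ee_rot: [3.141, 0.005, 2.202]
wrist_force: [0.3, 0.0, -2.9]
width: 0.0136
finger_force: 30.0
```

>>> carry_out([
  [255,[0,0,0],4],
  [255,[0,0,0],6],
  [255,[0,0,0],7],
  [255,[0,0,0],7],
  [255,[0,0,0],6],
  [255,[0,0,0],5],
  [255,[0,0,0],4],
  [255,[0,0,0],0],
])

```text
time: 5.9
tool_pos: [0.476, -0.3784, 0.2465]
ee_rot: [-3.137, -0.004, 1.521]
wrist_force: [-1.0, -0.2, -2.0]
width: 0.0135
finger_force: 30.0
```

Run:
```python
from h import *
go(.632,.025,.25,87.1)
```

```text
t 5.9 pos [ 0.476  -0.3784  0.2465] rpy [-179.7   -0.3   87.2] F [-1.  -0.2 -2. ] w 0.0135 ff 30.0
tool-shift mm [410.7 135.8  -3.5] twist 0.1
```

>>> carry_out([
  [255,[15,5,0],0],
  [255,[30,10,-2],0],
  [255,[40,13,0],0],
  [255,[45,15,0],0],
  [255,[45,15,0],0],
  [255,[45,15,0],0],
  [255,[45,15,0],0],
  [255,[45,15,0],0],
])

```text
time: 6.7
tool_pos: [0.5951, -0.0716, 0.2515]
ee_rot: [-3.14, -0.001, 1.523]
wrist_force: [0.8, -0.2, -2.4]
width: 0.0139
finger_force: 30.0
```

>>> carry_out([
  [255,[42,13,0],0],
  [255,[35,12,0],0],
  [255,[18,6,0],0],
  [255,[5,2,0],0],
  [255,[0,0,0],0],
  [255,[0,0,0],0],
  [255,[0,0,0],0],
])

```text
time: 7.4
tool_pos: [0.6328, 0.0216, 0.2526]
ee_rot: [3.142, 0.001, 1.519]
wrist_force: [-1.3, 0.0, -3.3]
width: 0.0138
finger_force: 30.0
```

Run:
```python
from h import *
go(.632,.025,.25,87.1)
a=robot.snapshot("scene")[140:320,180:350];
cv2.imwrite("pics/c4.png",cv2.convertScaleAbs(cv2.resize(a,None,fx=3.3,fy=3.3,interpolation=cv2.INTER_CUBIC),alpha=1.7))
```

```text
t 7.4 pos [0.6328 0.0216 0.2526] rpy [180.   0.  87.] F [-1.3  0.  -3.3] w 0.0138 ff 30.0
tool-shift mm [ 3.3 -1.   2.6] twist -0.1
```

View pics/c4.png

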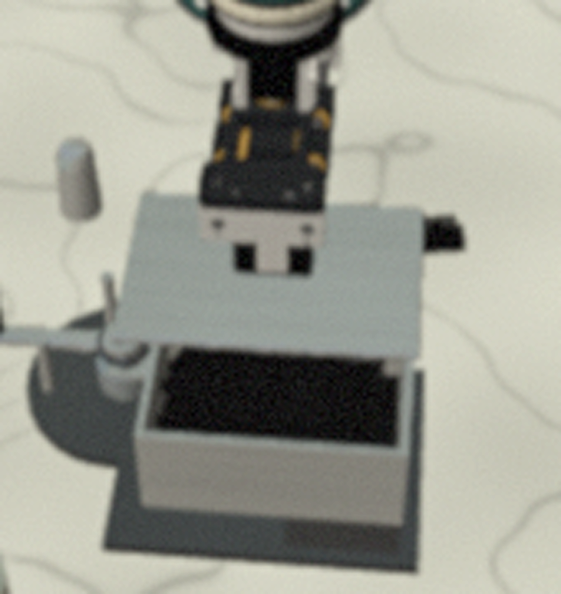

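The lid hangs level above the hopper. Its plate corners in the crop are (144,193), (422,208), (418,354) and (115,336), and the rim's near corners are (137,433) and (404,445).

Run:
```python
from h import *
s=lambda u,v,z:onz("scene",180+u/3.3,140+v/3.3,z)
P=np.array([s(u,v,.2312) for u,v in[(144,193),(422,208),(418,352),(115,334)]]);print(P.round(4),P.mean(0).round(4),[np.degrees(np.arctan2(*(P[i]-P[i-1])[1::-1])).round(1) for i in range(4)],[np.linalg.norm(P[i]-P[i-1]).round(4) for i in range(4)])
Q=np.array([s(u,v,.126) for u,v in[(137,433),(404,445)]]);print(Q.round(4))
# sub-pixel rim edges by intensity in original top picture: outer bright rim centre line via line fits
im=cv2.cvtColor(cv2.imread("pics/top0.png"),cv2.COLOR_BGR2GRAY)
_,m=cv2.threshold(im[125:185,235:310],60,255,cv2.THRESH_BINARY_INV)
# predicted pixels of rim outer/inner corners for candidate poses
for c in[(.632,.025),]:
  for h in((.06,.09),(.055,.085)):
    a=np.radians(-2.9);R=np.array([[np.cos(a),-np.sin(a)],[np.sin(a),np.cos(a)]])
    for sx,sy in((1,1),(1,-1),(-1,-1),(-1,1)):
        w=np.r_[np.array(c)+R@(h[0]*sx,h[1]*sy),.126]
        print(((proj("top",w)-[230,125])*3.7).round(0),((proj("scene",w)-[70,190])*3.2).round(0),((proj("scene",w)-[180,140])*3.3).round(0))
```

```text
[[ 0.5685 -0.0657  0.2312]
 [ 0.5768  0.1179  0.2312]
 [ 0.7002  0.1111  0.2312]
 [ 0.6915 -0.0721  0.2312]] [0.6343 0.0228 0.2312] [np.float64(177.0), np.float64(87.4), np.float64(-3.1), np.float64(-92.7)] [np.float64(0.1231), np.float64(0.1837), np.float64(0.1236), np.float64(0.1834)]
[[ 0.6865 -0.066   0.126 ]
 [ 0.6912  0.1093  0.126 ]]
[52. 43.] [748. 278.] [408. 452.]
[275.  48.] [482. 261.] [134. 434.]
[273. 192.] [506. 129.] [158. 299.]
[ 46. 186.] [751. 144.] [412. 314.]
[58. 49.] [741. 272.] [401. 445.]
[269.  54.] [490. 255.] [143. 428.]
[267. 186.] [511. 135.] [164. 304.]
[ 52. 180.] [744. 149.] [405. 319.]
```

>>> carry_out([
  [255,[2.5,-1.5,15],0],
  [255,[0,0,25],0],
  [255,[0,0,25],0],
  [255,[0,0,15],0],
  [255,[0,0,5],0],
  [255,[0,0,0],0],
  [255,[0,0,0],0],
])

```text
time: 8.15
tool_pos: [0.6325, 0.0257, 0.1691]
ee_rot: [3.139, 0.0, 1.521]
wrist_force: [-0.5, 0.2, -2.6]
width: 0.0141
finger_force: 30.0
```

>>> carry_out([
  [255,[0,0,3],0],
  [255,[0,0,3],0],
  [255,[0,0,2],0],
  [255,[0,0,0],0],
  [255,[0,0,0],0],
])

```text
time: 8.65
tool_pos: [0.6317, 0.026, 0.1594]
ee_rot: [-3.141, 0.0, 1.521]
wrist_force: [-1.2, -0.0, -1.7]
width: 0.0137
finger_force: 30.0
```

>>> carry_out([
  [255,[0,0,2],0],
  [255,[0,0,2],0],
  [255,[0,0,1],0],
  [255,[0,0,0],0],
  [255,[0,0,0],0],
])

```text
time: 9.15
tool_pos: [0.6317, 0.026, 0.1544]
ee_rot: [-3.142, 0.0, 1.521]
wrist_force: [0.8, -0.3, -2.8]
width: 0.0138
finger_force: 30.0
```

>>> carry_out([
  [255,[0,0,1],0],
  [255,[0,0,1],0],
  [255,[0,0,0],0],
  [255,[0,0,0],0],
])

```text
time: 9.55
tool_pos: [0.6319, 0.026, 0.1534]
ee_rot: [3.14, 0.0, 1.521]
wrist_force: [-0.2, -0.4, 2.7]
width: 0.0137
finger_force: 30.0
```

Contact came at exactly the seated height (0.1534). I'll release and rise.

>>> carry_out([
  [180,[0,0,0],0],
  [100,[0,0,0],0],
  [0,[0,0,0],0],
  [0,[0,0,0],0],
  [0,[0,0,0],0],
  [0,[0,0,0],0],
  [0,[0,0,0],0],
  [0,[0,0,0],0],
])

```text
time: 10.35
tool_pos: [0.6318, 0.026, 0.1525]
ee_rot: [3.141, 0.0, 1.521]
wrist_force: [-0.6, 0.1, -0.5]
width: 0.0745
finger_force: 0.0
```

>>> carry_out([
  [0,[0,0,0],0],
  [0,[0,0,-10],0],
  [0,[0,0,-20],0],
  [0,[0,0,-30],0],
  [0,[0,0,-30],0],
  [0,[0,0,-20],7],
  [0,[0,0,0],7],
  [0,[0,0,0],7],
])

```text
time: 11.15
tool_pos: [0.6323, 0.026, 0.2651]
ee_rot: [3.138, -0.001, 1.15]
wrist_force: [-0.2, -0.1, 0.2]
width: 0.0941
finger_force: 0.0
```

Run:
```python
from h import *
go(.5405,-.196,.26,60)
a=robot.snapshot("scene")[140:320,130:350];
cv2.imwrite("pics/c5.png",cv2.convertScaleAbs(cv2.resize(a,None,fx=3.3,fy=3.3,interpolation=cv2.INTER_CUBIC),alpha=1.7))
```

```text
t 11.15 pos [0.6323 0.026  0.2651] rpy [ 1.798e+02 -1.000e-01  6.590e+01] F [-0.2 -0.1  0.2] w 0.0941 ff 0.0
tool-shift mm [-240.1    7.     5.1] twist 5.9
```

View pics/c5.png

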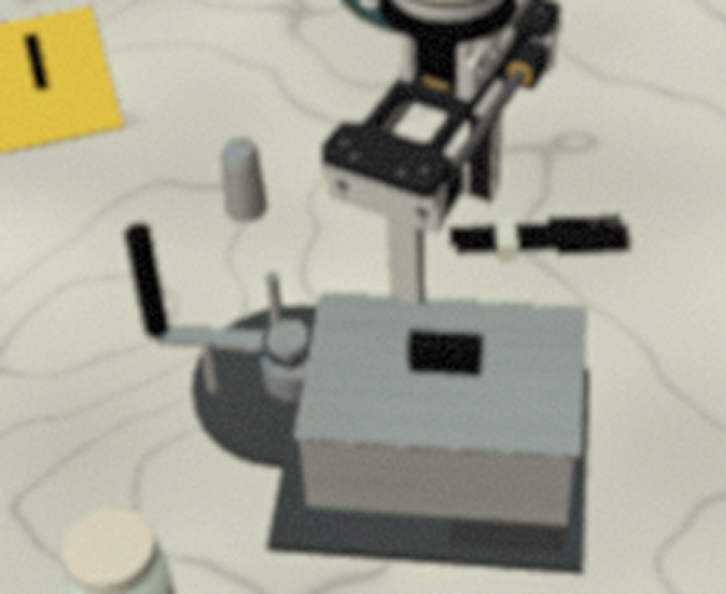

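The lid is seated flat and squarely on the hopper (plate corners (318,297), (585,308), (582,455) and (296,440)), and the lever grip is still at rest at (138,230). Moving above the lever grip.

>>> carry_out([
  [0,[-25,1,0],0],
  [0,[-45,1,0],0],
  [0,[-45,1,0],0],
  [0,[-45,1,0],0],
  [0,[-45,1,0],0],
  [0,[-35,2,0],6],
  [0,[0,0,0],0],
  [0,[0,0,0],0],
])

```text
time: 12.0
tool_pos: [0.541, -0.1968, 0.263]
ee_rot: [3.141, -0.001, 1.05]
wrist_force: [0.1, 0.3, 0.5]
width: 0.0937
finger_force: 0.0
```

Run:
```python
from h import *
go(.5405,-.1955,.135,60)
```

```text
t 12.0 pos [ 0.541  -0.1968  0.263 ] rpy [180.   -0.   60.2] F [0.1 0.3 0.5] w 0.0937 ff 0.0
tool-shift mm [  0.9  -1.  128. ] twist 0.2
```

>>> carry_out([
  [0,[1,-1,30],0],
  [0,[0,0,40],0],
  [0,[0,0,35],0],
  [0,[0,0,20],0],
  [0,[0,0,3],0],
  [100,[0,0,0],0],
  [255,[0,0,0],0],
  [255,[0,0,0],0],
])

```text
time: 12.8
tool_pos: [0.542, -0.1952, 0.1368]
ee_rot: [3.138, -0.0, 1.051]
wrist_force: [0.4, 0.1, -0.6]
width: 0.0733
finger_force: 0.0
```

>>> carry_out([
  [255,[0,0,0],0],
  [255,[0,0,0],0],
  [255,[0,0,0],0],
  [255,[0,0,0],0],
  [255,[0,0,0],0],
  [255,[0,0,0],0],
  [255,[0,0,0],0],
  [255,[0,0,0],0],
])

```text
time: 13.6
tool_pos: [0.5404, -0.1949, 0.1344]
ee_rot: [-3.141, 0.0, 1.05]
wrist_force: [-1.4, 1.2, 0.3]
width: 0.0199
finger_force: 30.0
```

Run:
```python
from h import *
go(.5405,-.1955,.135,60)
a=np.radians(60); px,py=.5458,-.0958
C=robot.get_obs()["tool_pos"][:2]; print("r,ang",np.hypot(C[0]-px,C[1]-py),np.degrees(np.arctan2(C[1]-py,C[0]-px)))
pts=[np.array([px+.1*np.cos(t),py+.1*np.sin(t)]) for t in np.radians(-92.9)-np.linspace(0,1.0,11)]
for p,q in zip(pts,pts[1:]):
    d=1000*(q-p); print(np.round([np.cos(a)*d[0]+np.sin(a)*d[1],np.sin(a)*d[0]-np.cos(a)*d[1]],1),q.round(4))
```

```text
t 13.6 pos [ 0.5404 -0.1949  0.1344] rpy [-180.     0.    60.2] F [-1.4  1.2  0.3] w 0.0199 ff 30.0
tool-shift mm [-0.5  0.4 -0.6] twist 0.2
r,ang 0.09920722976271378 -93.13409513977501
[-4.1 -9.1] [ 0.5308 -0.1947]
[-3.2 -9.5] [ 0.521  -0.1927]
[-2.2 -9.7] [ 0.5115 -0.1897]
[-1.2 -9.9] [ 0.5022 -0.1858]
[ -0.2 -10. ] [ 0.4935 -0.181 ]
[  0.8 -10. ] [ 0.4852 -0.1754]
[ 1.8 -9.8] [ 0.4776 -0.1689]
[ 2.7 -9.6] [ 0.4706 -0.1618]
[ 3.7 -9.3] [ 0.4644 -0.1539]
[ 4.6 -8.9] [ 0.459  -0.1455]
```

>>> carry_out([
  [255,[-2,-4.5,0],0],
  [255,[-2,-4.5,0],0],
  [255,[-3.2,-9.5,0],0],
  [255,[-2.2,-9.7,0],0],
  [255,[-1.2,-9.9,0],0],
  [255,[-0.2,-10,0],0],
  [255,[0,0,0],0],
  [255,[0,0,0],0],
])

```text
time: 14.4
tool_pos: [0.4936, -0.1802, 0.1344]
ee_rot: [3.14, -0.001, 1.05]
wrist_force: [5.5, 0.5, -2.8]
width: 0.0198
finger_force: 30.0
```

>>> carry_out([
  [255,[0.8,-10,0],0],
  [255,[1.8,-9.8,0],0],
  [255,[2.7,-9.6,0],0],
  [255,[3.7,-9.3,0],0],
  [255,[0,0,0],0],
  [255,[0,0,0],0],
])

```text
time: 15.0
tool_pos: [0.4653, -0.1541, 0.1344]
ee_rot: [3.138, 0.0, 1.05]
wrist_force: [7.4, -3.4, -4.8]
width: 0.0192
finger_force: 30.0
```

>>> carry_out([
  [255,[2.3,-4.5,0],0],
  [255,[2,-4,0],0],
  [255,[0,0,0],0],
  [255,[0,0,0],0],
  [255,[0,0,0],0],
])

```text
time: 15.5
tool_pos: [0.4604, -0.1467, 0.1344]
ee_rot: [3.137, 0.001, 1.049]
wrist_force: [7.3, -3.8, -5.3]
width: 0.0198
finger_force: 30.0
```

Run:
```python
from h import *
go(.459,-.1455,.135,60)
px,py=.5458,-.0958
C=robot.get_obs()["tool_pos"][:2]; print("r,angle",np.hypot(C[0]-px,C[1]-py),np.radians(-92.9)-np.arctan2(C[1]-py,C[0]-px))
```

```text
t 15.5 pos [ 0.4604 -0.1467  0.1344] rpy [179.7   0.   60.1] F [ 7.3 -3.8 -5.3] w 0.0198 ff 30.0
tool-shift mm [ 0.3 -1.8 -0.6] twist 0.1
r,angle 0.09941354305271298 0.9829705184286686
```

>>> carry_out([
  [255,[0.9,-1.8,0],0],
  [255,[0.5,-0.9,0],0],
  [255,[0,0,0],0],
  [255,[0,0,0],0],
  [255,[0,0,0],0],
])

```text
time: 16.0
tool_pos: [0.4589, -0.1442, 0.1344]
ee_rot: [3.137, 0.001, 1.049]
wrist_force: [8.7, -4.0, -6.2]
width: 0.0197
finger_force: 30.0
```

>>> carry_out([
  [255,[0.9,-1.8,0],0],
  [255,[0.5,-0.9,0],0],
  [255,[0,0,0],0],
  [255,[0,0,0],0],
  [255,[0,0,0],0],
])

```text
time: 16.5
tool_pos: [0.4586, -0.1436, 0.1345]
ee_rot: [3.132, 0.003, 1.048]
wrist_force: [12.9, -9.1, -9.7]
width: 0.0196
finger_force: 30.0
```

The force rose and motion stopped, so the arm is at its stop. One final look before handing in.

>>> carry_out([
  [255,[0,0,0],0],
  [255,[0,0,0],0],
  [255,[0,0,0],0],
  [255,[0,0,0],0],
  [255,[0,0,0],0],
])

```text
time: 17.0
tool_pos: [0.4586, -0.1436, 0.1344]
ee_rot: [3.132, 0.003, 1.049]
wrist_force: [12.8, -9.3, -8.2]
width: 0.0198
finger_force: 30.0
```

Run:
```python
from h import *
a=robot.snapshot("scene")[140:320,130:350];
cv2.imwrite("pics/c6.png",cv2.convertScaleAbs(cv2.resize(a,None,fx=3.3,fy=3.3,interpolation=cv2.INTER_CUBIC),alpha=1.7))
```

```text
(no output)
```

View pics/c6.png

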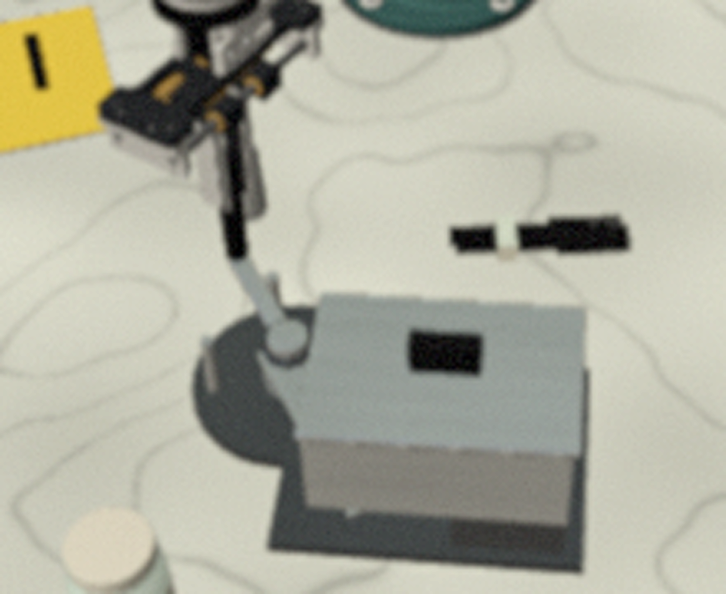

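The lid is unmoved, with the same corners as before. The arm at (262,295) is against its stop post and the grip at (235,235) is between the fingers.

```bash
python3 -c "
from bench import robot
print(robot.close_job())"
```

```text
the job is handed in; nothing more can be done
None
```

The lid is seated on the hopper and released, the spring arm is held by the fingers against its stop, and the job is handed in at about 17 s; the hand-in returned no verdict.

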